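Close the slide chamber and set its vent cap a quarter turn open

TASK

The slide incubation chamber is loaded: swing its hinged lid fully shut, then screw the large knurled vent cap on the lid clockwise until it bottoms out, and back it off a quarter turn so that the chamber can breathe. Finish while still gripping the vent cap at that setting, keeping it still and the lid shut, and do not let go. Leave the other things on the bench where they are.

Things in the scene. Friction and masses are not known exactly. Their poses are not given: they have to be found in the camera images.
- chamber: slide incubation chamber, a white open-topped metal box fixed to the bench, 180 (x) by 240 (y) by 100 mm high; origin at the centre of its underside, -x is its front (robot side), z up. The lid is hinged along its far (+x) top edge. A rack of slides inside needs no handling.
- lid (a joint): angle of the chamber's lid: 0 shut, grows as it opens, 1.57 upright; starts at 1.2 to 1.5 rad. An aluminium plate 180 (hinge to front edge) by 240 by 8 mm, about 0.35 kg, with a finger tab 70 mm wide that sticks out 21 mm from the middle of its front edge. The hinge is stiff: the lid stays where it is left and needs 1 to 5 N at its front edge to close.
- lid_hinge (a point): a point on the lid, on the hinge axis at the middle of its length, level with the lid's underside; the axes are the lid's: y along the hinge, -x from the hinge to the free edge (with the lid shut these are the chamber's axes), z out of the outer face (up when shut). The chamber's rim is 0.5 mm below this point.
- lid_tab (a point): middle of the finger tab, on the outer (upper) face of the lid: 190 mm from the hinge along the lid's -x, 8 mm out of the underside; the lid's axes. The lid also carries a much smaller fixed steel plug (24 mm across, 16 mm high), 145 mm from the hinge and 90 mm to the lid's +y: not to be used.
- vent_top (a point): centre of the top of the vent cap: a black knurled round cap, 40 mm across, 32 mm high, with a white pointer line on its top towards its -x; turns with the cap, z is the screw axis (up when the lid is shut). It stands on the lid's outer face, its axis 68 mm from the hinge line, at the middle of the lid's width; screwed home its underside is 3 mm above that face.
- vent (a joint): how far the vent cap is unscrewed, rad: 0 bottomed out against a hard stop, grows as it turns anticlockwise (seen from above with the lid shut); starts at 1.0 to 2.4. Right-hand thread, 6 mm per turn (the cap rises 0.95 mm per rad); it turns with about 0.1 N m and stays where it is left. It starts on its thread and cannot come off.
- amber_bottle: bystander: amber glass bottle, 54 mm across, 120 mm high, beside the chamber; origin at the centre of its underside
- dishes: bystander: stack of glass dishes, 86 mm across, 42 mm high, beside the chamber; origin at the centre of its underside
- slide_box: bystander: closed plastic slide box, 87 by 102 by 36 mm; origin at the centre of its underside
- beaker: bystander: glass beaker, 68 mm across, 90 mm high; origin at the centre of its underside
- dropper: bystander: small white dropper bottle, 34 mm across, 70 mm high; origin at the centre of its underside
- spare_cap: bystander: a loose spare cap like the vent cap, 40 mm across, 32 mm high, standing on the bench; not to be used; origin at the centre of its underside

How it is judged:
By the outcome, as a careful person would: the job done as asked, in the order asked, and still so for the second after the job is handed in, while the arm keeps its last pose, push and grip.
It also fails if it takes over 67 s, if anything falls off the work surface, if the arm or the gripper's body presses on something with over 40 N, if the wrist force passes 120 N, or if a joint passes its speed limit or range.

ROBOT

A 6-joint arm with a two-finger parallel gripper is mounted at the origin on the work surface. World frame = base frame: x ahead of the robot, y to its left, z up, the work surface at z = 0. Lengths are in m, angles in degrees, forces in N, time in s.
With the tool pointing down it reaches from about 0.3 to 0.75 m from the base axis. Payload 8.5 kg.
Tool frame: the origin (TCP) lies on the centre line of the jaws, within the pads' length; the fingertips stand 17 mm ahead of it and the grasp point (between the pads) lies 2 mm behind it (env.tip_extent is the distance from the TCP to the fingertips, in m); z points along the fingers, y is the direction in which the jaws open and shut (so a half turn about z gives the same grasp; the last joint's range is limited). The gripper opens to 85 mm and grips with 20 to 120 N. Pads are 22 mm wide; open, the fingers measure 114 mm over their backs; the gripper's body (76 mm by 85 mm) begins 54 mm behind the grasp point. The pads swing forward as they close: fully open they stand 13 mm farther back than shut.
Start: joints at [57.852, 21.807, 74.336, -0, 83.858, -12.336], TCP at [0.186, 0.517, 0.248] pointing down, gripper open.
Joint ranges: [-178.18, 178.18], [-50.72, 133.34], [12.68, 142.11], [-81.47, 261.47], [9.98, 163.14], [-165.26, 165.26]. Speed limits (degrees/s): [136.94, 136.94, 180, 180, 180, 180].

INTERFACE

Orientations are given as a 3x3 rotation matrix whose columns are the frame's x, y, z axes.
In Python, from rig import telemetry, get_image, camera_params, close_job, env gives the robot as it stands.
- The arm moves only by the tool apply_moves, never from a script. Its argument "motion" is a list of rows, each an object of numbers: "tx", "ty", "tz": the shift along the tool's x, y, z in cm; "turn": the turn about the tool's z in degrees; "jaw": the gripper's target within -1 to 1 (fully open at 1, half-way at 0, shut at -1). In form: [{"tx": .., "ty": .., "tz": .., "turn": .., "jaw": ..}, ...]. A call has 1 to 5 rows; each row is the pose to reach, as a shift and turn from the pose measured when the call began, along the tool's axes at that moment; what a row does not reach only later rows make up. A row lasts 1/12 s, in which the tool goes at most 41.7 mm and 7.16 degrees, less where a joint would pass 70% of its speed; a pose out of reach is approached as far as the arm can. A call with a gripper value outside its range is refused whole. The fingers move at their own pace and stop on an object; "squeeze" is the grip in N (left out, the last holds). Time passes only in rows, so rows that repeat a pose let the fingers close. It gives the time, the measured TCP pose, the force and the opening at its end, in the units of the state.
- telemetry.observe(): the state, without advancing time (a new reading comes with each control period).
- get_image(name): name is "scene" or "side" or "wrist"; returns (picture, depth): 384x512x3 uint8, red, green, blue; 384x512 float32, m along the optical axis (not along the pixel's ray), 0 where there is no reading.
- camera_params(name): a dict with "fx", "fy", "cx", "cy" (pixels), "rvec" (rotation vector, rad) and "tvec" (3), from world to camera coordinates, as OpenCV has them. Camera axes: x right, y down, z forward; pixel columns grow to the right and rows downward; lengths in m; the calibration is good to about 2 mm. A picture is of the moment at which its call begins: read the wrist's pose just before it. camera_params takes no time and is no camera call; for the wrist camera it gives the pose at the moment of the call.
- close_job(): hands the job in, once; it reports no verdict.
The state is a dict: "time_s": time; "q": joint angles; "qvel": joint speeds; "joint_efforts": joint torques, N m; "position": TCP position; "tool_rot": TCP orientation; "ft_force": force on the tool from outside, world axes, zero at the start; "wrist_torque": the same for the moment, N m; "grip_width": finger opening in m.
Only numpy, scipy, OpenCV 4.12 (cv2) and the standard library are available. Lean on these libraries where they do the work, as an engineer would, in place of code of your own. Each camera call takes 0.05 s, during which the arm holds its last target. There are 200 camera calls.

## Working session

There is one attempt and no reset: what is moved stays moved. The work goes in short steps, Python scripts to look and compute and a tool call to move; the robot and the scene stay as the last step left them, time stands still between calls to the robot, and variables do not carry over. Pictures are saved under pics/ and viewed, about 8 in all and at most 12, crops included, and the job is handed in when it is done.

Besides the shell and the picture viewer there is one more tool, called after "Call:" as name(argument=value, ...), one argument or row to a line, values as JSON. apply_moves: Moves the arm, as the interface text tells. Its arguments: {"type":"object","properties":{"motion":{"type":"array"},"squeeze":{"type":"number"}},"required":["motion"]}

```bash
mkdir -p pics; ls
python3 - <<'E'
from rig import telemetry,get_image,camera_params,env
import cv2,numpy as np
s=telemetry.observe();print(s['time_s'],s['position'],s['tool_rot'],s['ft_force'],s['grip_width'],env.tip_extent)
ims=[]
for n in("scene","side"):
    im,d=get_image(n);p=camera_params(n);print(n,p)
    np.savez('pics/%s0.npz'%n,im=im,d=d,**p)
    cv2.imwrite('pics/%s0.png'%n,cv2.cvtColor(im,cv2.COLOR_RGB2BGR))
E
```

```text
pics
0.0 [0.18626198 0.51720676 0.2476805 ] [[-9.40808518e-01  3.38937575e-01 -8.08511969e-04]
 [ 3.38938386e-01  9.40807682e-01 -1.29483748e-03]
 [ 3.21785195e-04 -1.49222987e-03 -9.99998835e-01]] [-0.60778691 -0.40171854  0.29137505] 0.08498663350743488 0.017
scene {'fx': 410.69293029829413, 'fy': 410.69293029829413, 'cx': 253.93404269163335, 'cy': 200.56747703604145, 'rvec': array([ 2.2437946 ,  0.74566016, -0.28536823]), 'tvec': array([-0.37759634, -0.13178385,  1.3853211 ])}
side {'fx': 479.3594166950702, 'fy': 479.3594166950702, 'cx': 249.71306748177057, 'cy': 190.6670381624677, 'rvec': array([ 0.28618318, -2.79439806,  1.17039737]), 'tvec': array([0.46751959, 0.16330718, 1.34831822])}
```

View pics/scene0.png

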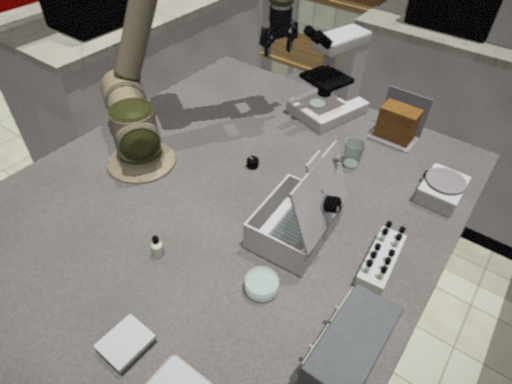

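View pics/side0.png

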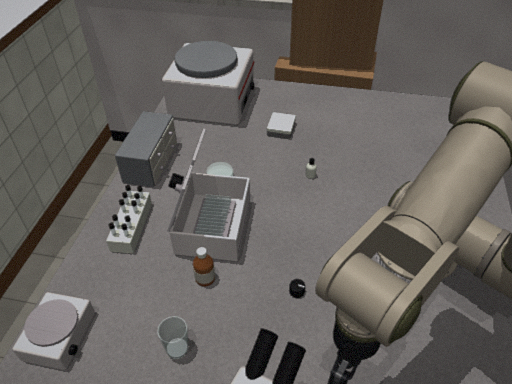

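The scene view shows the chamber at about (290,215), its lid open and its cap at (332,204). The side view shows the box at about (212,217), the lid edge-on from (203,132) to (180,215), and the amber bottle at (204,266). Next I'll get the geometry from depth.

```bash
cat > h.py <<'E'
import numpy as np,cv2
def cloud(d,p):
    R,_=cv2.Rodrigues(np.array(p['rvec']));v,u=np.indices(d.shape)
    c=np.stack([(u-p['cx'])/p['fx']*d,(v-p['cy'])/p['fy']*d,d],-1)
    w=(c-np.array(p['tvec']))@R
    w[d<=0]=np.nan
    return w
E
python3 - <<'E'
from h import *
for n,pix in(("scene",[(250,225),(292,180),(247,226),(303,262),(245,240),(325,150),(338,148),(308,245),(325,180),(315,210),(332,204),(330,260),(253,162),(262,285),(353,152),(158,248),(126,342),(320,330),(160,370)]),("side",[(203,133),(190,175),(180,215),(183,178),(249,180),(240,256),(175,245),(177,181),(203,265),(202,251),(298,288),(175,330),(220,172)])):
    z=np.load(f'pics/{n}0.npz');w=cloud(z['d'],z)
    for u,v in pix: print(n,u,v,w[v,u].round(3))
    # rim points z~.1
    m=(abs(w[...,2]-.1)<.004)&(w[...,0]>.3)&(w[...,0]<.85)
    v,u=np.nonzero(m)
    q=w[m];
    print(len(q),np.nanmin(q,0),np.nanmax(q,0))
    np.save(f'pics/{n}rim.npy',q)
    r=cv2.minAreaRect(q[:,:2].astype(np.float32));print(r)
E
```

```text
scene 250 225 [ 0.501 -0.065  0.075]
scene 292 180 [0.5   0.142 0.088]
scene 247 226 [ 0.51  -0.09   0.098]
scene 303 262 [ 0.675 -0.08   0.069]
scene 245 240 [ 0.506 -0.093  0.043]
scene 325 150 [0.602 0.104 0.268]
scene 338 148 [ 0.49   0.477 -0.001]
scene 308 245 [ 0.675 -0.067  0.122]
scene 325 180 [0.632 0.066 0.213]
scene 315 210 [ 0.651 -0.005  0.176]
scene 332 204 [0.678 0.025 0.19 ]
scene 330 260 [ 0.708  0.02  -0.002]
scene 253 162 [0.321 0.195 0.032]
scene 262 285 [ 0.624 -0.18   0.042]
scene 353 152 [0.577 0.39  0.075]
scene 158 248 [ 0.341 -0.25   0.04 ]
scene 126 342 [ 0.47  -0.473  0.034]
scene 320 330 [ 0.789 -0.178  0.004]
scene 160 370 [ 0.629 -0.502  0.169]
879 [ 0.30000228 -0.33197443  0.09602069] [0.84953638 1.16687215 0.10397883]
((0.5746136903762817, 0.4174726605415344), (1.4987802505493164, 0.5495354533195496), 89.98786926269531)
side 203 133 [ 0.616 -0.062  0.272]
side 190 175 [ 0.674 -0.069  0.101]
side 180 215 [0.662 0.074 0.079]
side 183 178 [ 0.736 -0.156 -0.001]
side 249 180 [ 0.499 -0.094  0.089]
side 240 256 [ 0.48   0.122 -0.001]
side 175 245 [0.653 0.157 0.049]
side 177 181 [0.664 0.051 0.189]
side 203 265 [0.548 0.232 0.085]
side 202 251 [0.552 0.217 0.121]
side 298 288 [0.305 0.219 0.036]
side 175 330 [0.576 0.394 0.033]
side 220 172 [ 0.607 -0.156  0.047]
1097 [ 0.30024701 -1.16651123  0.09600253] [0.8499336  0.23069589 0.10398645]
((0.6693723201751709, -0.483623206615448), (1.378991723060608, 0.5524097084999084), 81.57597351074219)
```

Run:
```python
from h import *
for n in("scene","side"):
    z=np.load(f'pics/{n}0.npz');w=cloud(z['d'],z)
    box=(w[...,0]>.47)&(w[...,0]<.70)&(w[...,1]>-.13)&(w[...,1]<.17)
    m=box&(abs(w[...,2]-.1)<.006)
    q=w[m][:,:2].astype(np.float32);r=cv2.minAreaRect(q);print(n,'rim',len(q),r,cv2.boxPoints(r).round(3).tolist())
    # front rim strip
    f=w[m];f=f[f[:,0]<.525];print('front',len(f), np.polyfit(f[:,1],f[:,0],1),f.min(0).round(3),f.max(0).round(3))
    m=box&(w[...,2]>.125)&(w[...,2]<.285);q=w[m];
    rng=np.random.default_rng(0);best=0
    for _ in range(400):
        a=q[rng.choice(len(q),3,False)];nn=np.cross(a[1]-a[0],a[2]-a[0]);nn/=np.linalg.norm(nn)+1e-12
        i=abs((q-a[0])@nn)<.003
        if i.sum()>best:best=i.sum();I=i
    p=q[I];c=p.mean(0);nn=np.linalg.svd(p-c)[2][2];nn*=np.sign(nn[0]);print('lid',best,len(q),c.round(4),nn.round(4),'ang',np.arctan2(nn[0],nn[2]),'yaw',np.degrees(np.arctan2(nn[1],nn[0])),p.min(0).round(3),p.max(0).round(3))
    o=q[(q-c)@nn>.012];print('cap',len(o),o.min(0).round(3),o.max(0).round(3))
```

```text
scene rim 512 ((0.5825456380844116, 0.03307614475488663), (0.18871399760246277, 0.24451643228530884), 3.7220444679260254) [[0.47999998927116394, 0.14900000393390656], [0.4959999918937683, -0.0949999988079071], [0.6850000023841858, -0.08299999684095383], [0.6690000295639038, 0.16099999845027924]]
front 264 [-0.04184238  0.49817484] [ 0.483 -0.093  0.094] [0.524 0.15  0.104]
lid 2869 3328 [0.6381 0.0198 0.2089] [0.9351 0.0611 0.3492] ang 1.2134035750003063 yaw 3.7368371143153505 [ 0.605 -0.086  0.125] [0.675 0.157 0.285]
cap 263 [0.628 0.017 0.162] [0.693 0.133 0.254]
side rim 717 ((0.5802631378173828, 0.03489592671394348), (0.1856824904680252, 0.24804037809371948), 2.449307441711426) [[0.4819999933242798, 0.1550000011920929], [0.49300000071525574, -0.09300000220537186], [0.6779999732971191, -0.08500000089406967], [0.6679999828338623, 0.16300000250339508]]
front 230 [-0.03514541  0.49926493] [ 0.483 -0.093  0.094] [0.525 0.152 0.106]
lid 196 480 [0.6194 0.104  0.2371] [0.9304 0.0684 0.3601] ang 1.2014633263776449 yaw 4.207347505781026 [ 0.6   -0.084  0.125] [0.661 0.162 0.284]
cap 166 [0.625 0.024 0.169] [0.691 0.137 0.255]
```

Chamber centre is about (0.582, 0.034), yaw about 3.5°, and the lid is at about 1.21 rad. The rim height and sizes agree with the task text. Next I move, jaws shut, to above and behind the lid.

Call:
apply_moves(
  motion=[
    {"tx": -3.7, "ty": -1.7, "tz": -2, "jaw": -1},
    {"tx": -7.4, "ty": -3.4, "tz": -4, "jaw": -1},
    {"tx": -11.1, "ty": -5.1, "tz": -6, "jaw": -1},
    {"tx": -14.8, "ty": -6.8, "tz": -8, "jaw": -1},
    {"tx": -18.5, "ty": -8.5, "tz": -10, "jaw": -1},
  ],
  squeeze=40,
)

```text
invalid input
```

Call:
apply_moves(
  motion=[
    {"tx": -3.7, "ty": -1.7, "jaw": -1},
    {"tx": -7.4, "ty": -3.4, "jaw": -1},
    {"tx": -11.1, "ty": -5.1, "jaw": -1},
    {"tx": -14.8, "ty": -6.8, "jaw": -1},
    {"tx": -18.5, "ty": -8.5, "jaw": -1},
  ],
)

```text
invalid input
```

Call:
apply_moves(
  motion=[
    {"tx": -3.7, "ty": -1.7, "jaw": -1},
    {"tx": -7.4, "ty": -3.4, "jaw": -1},
    {"tx": -11.1, "ty": -5.1, "jaw": -1},
    {"tx": -14.8, "ty": -6.8, "jaw": -1},
    {"tx": -18.5, "ty": -8.5, "jaw": -1},
  ],
)

```text
invalid input
```

Call:
apply_moves(
  motion=[
    {"tx": -3.7, "ty": -1.7, "tz": -2, "turn": 0, "jaw": -1},
    {"tx": -7.4, "ty": -3.4, "tz": -4, "turn": 0, "jaw": -1},
    {"tx": -11.1, "ty": -5.1, "tz": -6, "turn": 0, "jaw": -1},
    {"tx": -14.8, "ty": -6.8, "tz": -8, "turn": 0, "jaw": -1},
    {"tx": -18.5, "ty": -8.5, "tz": -10, "turn": 0, "jaw": -1},
  ],
  squeeze=40,
)

```text
time_s: 0.52
position: [0.3206, 0.3847, 0.3404]
tool_rot: [[-0.941, 0.339, -0.001], [0.339, 0.941, -0.001], [0.001, -0.002, -1.0]]
ft_force: [0.5, 0.4, 0.8]
grip_width: 0.0257
```

Call:
apply_moves(
  motion=[
    {"tx": -3.7, "ty": -1.7, "tz": -1, "turn": 0, "jaw": -1},
    {"tx": -7.4, "ty": -3.4, "tz": -2, "turn": 0, "jaw": -1},
    {"tx": -11.1, "ty": -5.1, "tz": -2, "turn": 0, "jaw": -1},
    {"tx": -14.8, "ty": -6.8, "tz": -2, "turn": 0, "jaw": -1},
    {"tx": -18.5, "ty": -8.5, "tz": -2, "turn": 0, "jaw": -1},
  ],
)

```text
time_s: 0.93
position: [0.467, 0.2403, 0.3604]
tool_rot: [[-0.941, 0.339, -0.001], [0.339, 0.941, -0.001], [0.001, -0.002, -1.0]]
ft_force: [0.9, 1.8, -0.6]
grip_width: 0.0003
```

Call:
apply_moves(
  motion=[
    {"tx": -3.7, "ty": -1.7, "tz": 0, "turn": 0, "jaw": -1},
    {"tx": -7.4, "ty": -3.4, "tz": 0, "turn": 0, "jaw": -1},
    {"tx": -11.1, "ty": -5.1, "tz": 0, "turn": 0, "jaw": -1},
    {"tx": -14.8, "ty": -6.8, "tz": 0, "turn": 0, "jaw": -1},
    {"tx": -18.5, "ty": -8.5, "tz": 0, "turn": 0, "jaw": -1},
  ],
)

```text
time_s: 1.35
position: [0.6133, 0.0959, 0.36]
tool_rot: [[-0.941, 0.339, -0.002], [0.339, 0.941, -0.001], [0.002, -0.002, -1.0]]
ft_force: [0.4, 0.8, 0.8]
grip_width: 0.0001
```

Call:
apply_moves(
  motion=[
    {"tx": -3.6, "ty": -1.7, "tz": 0, "turn": -6, "jaw": -1},
    {"tx": -7.3, "ty": -3.4, "tz": 0, "turn": -12, "jaw": -1},
    {"tx": -7.3, "ty": -3.4, "tz": 0, "turn": -18, "jaw": -1},
    {"tx": -7.3, "ty": -3.4, "tz": 0, "turn": -23, "jaw": -1},
    {"tx": -7.3, "ty": -3.4, "tz": 0, "turn": -23, "jaw": -1},
  ],
)

```text
time_s: 1.77
position: [0.6709, 0.0384, 0.3588]
tool_rot: [[-0.998, -0.058, -0.004], [-0.058, 0.998, -0.001], [0.004, -0.001, -1.0]]
ft_force: [-0.4, -0.8, 0.3]
grip_width: -0.0002
```

Call:
apply_moves(
  motion=[
    {"tx": 0, "ty": 0, "tz": 2, "turn": 0, "jaw": -1},
    {"tx": 0, "ty": 0, "tz": 4, "turn": 0, "jaw": -1},
    {"tx": 0, "ty": 0, "tz": 6, "turn": 0, "jaw": -1},
    {"tx": 0, "ty": 0, "tz": 7.5, "turn": 0, "jaw": -1},
    {"tx": 0, "ty": 0, "tz": 7.5, "turn": 0, "jaw": -1},
  ],
)

```text
time_s: 2.18
position: [0.6695, 0.0389, 0.2804]
tool_rot: [[-0.998, -0.055, -0.01], [-0.055, 0.998, -0.0], [0.01, 0.0, -1.0]]
ft_force: [0.0, 0.1, -0.4]
grip_width: 0.0
```

Run:
```python
from rig import *
import cv2,numpy as np
s=telemetry.observe();print(s['time_s'],s['position'],s['q'],s['ft_force'],np.round(s['tool_rot'],3))
im,d=get_image("scene");im=im[100:300,180:420]
cv2.imwrite('pics/a1.png',cv2.cvtColor(cv2.resize(im,None,fx=2.5,fy=2.5),cv2.COLOR_RGB2BGR))
R=np.array(s['tool_rot']);P=np.array(s['position'])
e=np.array([.998,.061,0]);H=np.array([.671,.0395,.1005]);z=np.array([0,0,1])
for th in np.arange(1.25,-.06,-.1):
    c=H+.172*(-np.cos(th)*e+np.sin(th)*z)+.008*(np.sin(th)*e+np.cos(th)*z)
    t=c+.011*e+.017*z;print(round(th,2),t.round(3),(R.T@(t-P)*100).round(1))
```

```text
2.1833 [0.66945708 0.03886654 0.28041138] [-6.73539978e+00  3.41042274e+01  4.80153887e+01 -9.27015444e-02
  9.84718728e+01 -9.99301758e+01] [ 0.02632186  0.14781336 -0.4015627 ] [[-0.998 -0.055 -0.01 ]
 [-0.055  0.998 -0.   ]
 [ 0.01   0.    -1.   ]]
1.25 [0.635 0.037 0.283] [ 3.4  0.  -0.2]
1.15 [0.619 0.036 0.278] [5.  0.  0.3]
1.05 [0.603 0.035 0.271] [6.6 0.  1. ]
0.95 [0.589 0.034 0.262] [8.1 0.  1.9]
0.85 [0.575 0.034 0.252] [9.5 0.  2.9]
0.75 [0.562 0.033 0.241] [10.7 -0.   4.1]
0.65 [0.55  0.032 0.228] [11.9 -0.   5.4]
0.55 [0.54  0.031 0.214] [12.9 -0.   6.8]
0.45 [0.531 0.031 0.2  ] [13.8 -0.   8.2]
0.35 [0.523 0.03  0.184] [14.5 -0.   9.8]
0.25 [0.518 0.03  0.168] [15.1 -0.  11.4]
0.15 [0.513 0.03  0.151] [15.5 -0.  13.1]
0.05 [0.511 0.03  0.134] [15.7 -0.  14.8]
-0.05 [0.51  0.03  0.117] [15.8 -0.  16.5]
```

View pics/a1.png

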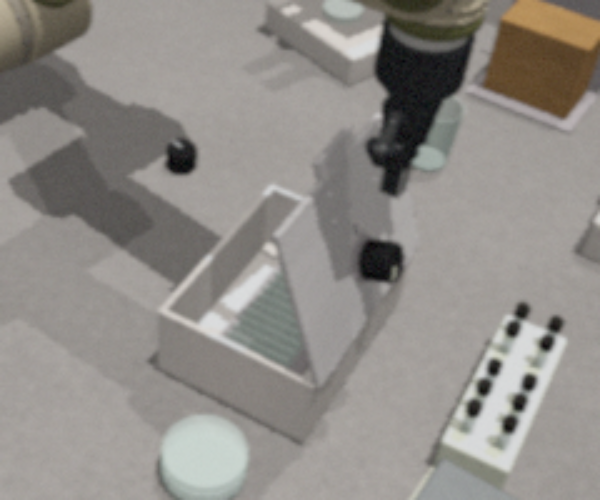

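The fingertips (crop 394,185) stand behind the outer face of the lid and clear of the cap (381,260). I now sweep along the lid's arc.

Call:
apply_moves(
  motion=[
    {"tx": 2.0, "ty": 0, "tz": -0.2, "turn": 0, "jaw": -1},
    {"tx": 3.4, "ty": 0, "tz": -0.2, "turn": 0, "jaw": -1},
    {"tx": 5.0, "ty": 0, "tz": 0.3, "turn": 0, "jaw": -1},
    {"tx": 6.6, "ty": 0, "tz": 1.0, "turn": 0, "jaw": -1},
    {"tx": 8.1, "ty": 0, "tz": 1.9, "turn": 0, "jaw": -1},
  ],
)

```text
time_s: 2.65
position: [0.589, 0.0342, 0.2668]
tool_rot: [[-0.999, -0.055, -0.002], [-0.055, 0.999, -0.002], [0.002, -0.002, -1.0]]
ft_force: [2.2, -0.3, 3.0]
grip_width: 0.0003
```

Run:
```python
from rig import *
import numpy as np
s=telemetry.observe();R=np.array(s['tool_rot']);P=np.array(s['position']);print(P,s['ft_force'])
e=np.array([.998,.061,0]);H=np.array([.671,.0395,.1005]);z=np.array([0,0,1])
for th in np.arange(.95,-.06,-.1):
    t=H+.172*(-np.cos(th)*e+np.sin(th)*z)+.008*(np.sin(th)*e+np.cos(th)*z)+.011*e+.017*z;print(round(th,2),(R.T@(t-P)*100).round(1))
```

```text
[0.58901653 0.03424073 0.26676403] [ 2.21222634 -0.26425855  3.01778564]
0.95 [0.  0.  0.5]
0.85 [1.4 0.  1.5]
0.75 [2.7 0.  2.6]
0.65 [3.9 0.  3.9]
0.55 [4.9 0.  5.3]
0.45 [ 5.8 -0.   6.7]
0.35 [ 6.6 -0.   8.3]
0.25 [ 7.1 -0.   9.9]
0.15 [ 7.5 -0.  11.6]
0.05 [ 7.8 -0.  13.3]
-0.05 [ 7.9 -0.  15. ]
```

Contact is about 3–4 N, as expected. I continue the sweep.

Call:
apply_moves(
  motion=[
    {"tx": 1.4, "ty": 0, "tz": 1.5, "turn": 0, "jaw": -1},
    {"tx": 2.7, "ty": 0, "tz": 2.6, "turn": 0, "jaw": -1},
    {"tx": 3.9, "ty": 0, "tz": 3.9, "turn": 0, "jaw": -1},
    {"tx": 4.9, "ty": 0, "tz": 5.3, "turn": 0, "jaw": -1},
    {"tx": 5.8, "ty": 0, "tz": 6.7, "turn": 0, "jaw": -1},
  ],
)

```text
time_s: 3.07
position: [0.5312, 0.031, 0.2015]
tool_rot: [[-0.999, -0.053, 0.002], [-0.053, 0.999, -0.002], [-0.002, -0.003, -1.0]]
ft_force: [2.0, -0.9, 0.8]
grip_width: -0.0002
```

Call:
apply_moves(
  motion=[
    {"tx": 0.8, "ty": 0, "tz": 1.6, "turn": 0, "jaw": -1},
    {"tx": 1.3, "ty": 0, "tz": 3.2, "turn": 0, "jaw": -1},
    {"tx": 1.7, "ty": 0, "tz": 4.7, "turn": 0, "jaw": -1},
    {"tx": 1.9, "ty": 0, "tz": 5.7, "turn": 0, "jaw": -1},
    {"tx": 1.9, "ty": 0, "tz": 5.7, "turn": 0, "jaw": -1},
  ],
)

```text
time_s: 3.48
position: [0.512, 0.03, 0.1442]
tool_rot: [[-0.999, -0.052, 0.001], [-0.052, 0.999, -0.002], [-0.001, -0.002, -1.0]]
ft_force: [-0.5, -0.3, -0.7]
grip_width: -0.0001
```

Call:
apply_moves(
  motion=[
    {"tx": 0, "ty": 0, "tz": 0.5, "turn": 0, "jaw": -1},
    {"tx": 0, "ty": 0, "tz": 1.0, "turn": 0, "jaw": -1},
    {"tx": 0, "ty": 0, "tz": 1.4, "turn": 0, "jaw": -1},
    {"tx": 0, "ty": 0, "tz": 1.7, "turn": 0, "jaw": -1},
    {"tx": 0, "ty": 0, "tz": 1.8, "turn": 0, "jaw": -1},
  ],
)

```text
time_s: 3.9
position: [0.5122, 0.0299, 0.126]
tool_rot: [[-0.999, -0.052, 0.001], [-0.052, 0.999, -0.002], [-0.001, -0.002, -1.0]]
ft_force: [-0.1, 0.2, 0.8]
grip_width: 0.0003
```

Call:
apply_moves(
  motion=[
    {"tx": 0, "ty": 0, "tz": 0.1, "turn": 0, "jaw": -1},
    {"tx": 0, "ty": 0, "tz": 0.1, "turn": 0, "jaw": -1},
  ],
)

```text
time_s: 4.07
position: [0.5123, 0.0299, 0.1255]
tool_rot: [[-0.999, -0.052, 0.002], [-0.052, 0.999, -0.002], [-0.002, -0.003, -1.0]]
ft_force: [-2.7, -0.0, 5.8]
grip_width: 0.0
```

Call:
apply_moves(
  motion=[
    {"tx": 0, "ty": 0, "tz": 0.1, "turn": 0, "jaw": -1},
    {"tx": 0, "ty": 0, "tz": 0.15, "turn": 0, "jaw": -1},
  ],
)

```text
time_s: 4.23
position: [0.5123, 0.0299, 0.1254]
tool_rot: [[-0.999, -0.052, 0.003], [-0.052, 0.999, -0.003], [-0.002, -0.003, -1.0]]
ft_force: [-6.3, -0.4, 18.7]
grip_width: 0.0005
```

The lid is shut: it stopped hard at z = 0.1254 (0.1255 expected) with 19 N. I raise, open the jaws and move over the cap.

Call:
apply_moves(
  motion=[
    {"tx": 0, "ty": 0, "tz": -3, "turn": 0, "jaw": -1},
    {"tx": 0, "ty": 0, "tz": -7, "turn": 0, "jaw": -1},
    {"tx": -1, "ty": 0, "tz": -11, "turn": 0, "jaw": 1},
    {"tx": -5, "ty": 0, "tz": -12.5, "turn": 0, "jaw": 1},
    {"tx": -9, "ty": 0, "tz": -12.5, "turn": 0, "jaw": 1},
  ],
)

```text
time_s: 4.65
position: [0.6034, 0.0351, 0.2567]
tool_rot: [[-0.999, -0.052, 0.012], [-0.052, 0.999, -0.004], [-0.012, -0.005, -1.0]]
ft_force: [0.9, -0.4, -0.4]
grip_width: 0.0357
```

Call:
apply_moves(
  motion=[
    {"tx": 0, "ty": 0, "tz": 0, "turn": 0, "jaw": 1},
    {"tx": 0, "ty": 0, "tz": 0, "turn": 0, "jaw": 1},
    {"tx": 0, "ty": 0, "tz": 0, "turn": 0, "jaw": 1},
  ],
)

```text
time_s: 4.9
position: [0.603, 0.0352, 0.2564]
tool_rot: [[-0.999, -0.052, 0.011], [-0.052, 0.999, -0.004], [-0.011, -0.004, -1.0]]
ft_force: [-0.0, -0.3, 0.0]
grip_width: 0.072
```

Run:
```python
from rig import *
from h import *
s=telemetry.observe();print(s['time_s'],s['position'],s['ft_force'],s['grip_width'],np.round(s['q'],1))
p=camera_params("wrist");im,d=get_image("wrist");np.savez('pics/w1.npz',im=im,d=d,**p)
cv2.imwrite('pics/w1.png',cv2.cvtColor(im,cv2.COLOR_RGB2BGR))
p=camera_params("side");i2,d2=get_image("side");np.savez('pics/s2.npz',im=i2,d=d2,**p)
w=cloud(d2,p)
m=(w[...,0]>.47)&(w[...,0]<.70)&(w[...,1]>-.13)&(w[...,1]<.17)&(w[...,2]>.1)&(w[...,2]<.12)
q=w[m];print('side lid',len(q),np.linalg.lstsq(np.c_[q[:,:2],np.ones(len(q))],q[:,2],rcond=None)[0],np.median(q[:,2]))
```

```text
4.9 [0.6029768  0.03520435 0.25637423] [-0.00285613 -0.31837586  0.03477936] 0.07200966230191072 [-7.800e+00  2.680e+01  6.480e+01 -1.000e-01  8.770e+01 -1.008e+02]
side lid 3980 [ 7.23434723e-06 -3.15168683e-03  1.09489719e-01] 0.10940816825874969
```

View pics/w1.png

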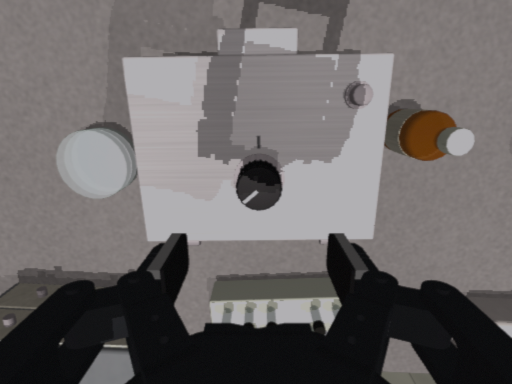

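The wrist view shows the lid flat and shut. The cap top is at (259,185) with its pointer towards (246,201), about 140° anticlockwise of the lid's index mark (258,141). I measure the cap centre and pointer angle next.

Run:
```python
from h import *
from rig import telemetry
z=np.load('pics/w1.npz');im=z['im'];d=z['d'];w=cloud(d,z);R,_=cv2.Rodrigues(z['rvec']);C=-R.T@z['tvec']
def ray(u,v,h):
    r=R.T@np.array([(u-z['cx'])/z['fx'],(v-z['cy'])/z['fy'],1]);return C+r*(h-C[2])/r[2]
print('depth lid',np.nanmedian(w[200:230,170:220,2]),'depth cap',w[180:190,262:272].reshape(-1,3).mean(0))
cr=im[150:225,220:300]
dark=(im.max(2)<45).astype(np.uint8);dark[:150]=0;dark[222:]=0;dark[:,:225]=0;dark[:,295:]=0
m=(w[...,2]>.139)&(w[...,2]<.152);v,u=np.nonzero(m);k=(v>150)&(v<222)&(u>225)&(u<295);q=w[m][k]
c,r=cv2.minEnclosingCircle(q[:,:2].astype(np.float32));print('depth top',k.sum(),c,r,q[:,2].mean())
pts=np.c_[u[k],v[k]].astype(np.float32);pc,pr=cv2.minEnclosingCircle(pts);print('pix',pc,pr,'pt',ray(*pc,.146))
yy,xx=np.indices(d.shape);b=((xx-pc[0])**2+(yy-pc[1])**2<(pr-2)**2)&(im.min(2)>110)
v,u=np.nonzero(b);a=ray(u.mean(),v.mean(),.146);vx,vy,_,_=cv2.fitLine(np.c_[u,v].astype(np.float32),cv2.DIST_L2,0,.01,.01).ravel()
print('ptr',len(u),u.mean(),v.mean(),a,'line',vx,vy)
c0=ray(*pc,.146);o=a-c0;print('ptr ang from -x ccw', np.degrees(np.arctan2(-o[1],-o[0])))
s=telemetry.observe();print((np.array(s['tool_rot']).T@(c0-s['position'])*100).round(2))
```

```text
depth lid 0.10797532225902688 depth cap [0.59600756 0.0418093  0.14515355]
depth top 1641 (0.6005006432533264, 0.03545663505792618) 0.020813310518860817 0.14479698490690643
pix (258.8648681640625, 187.3783721923828) 23.5459041595459 pt [0.59866959 0.03539631 0.146     ]
ptr 69 250.2608695652174 196.44927536231884 [0.60724524 0.02839991 0.146     ] line 0.7708385 -0.6370306
ptr ang from -x ccw 140.7909134740651
[ 0.5   0.09 11.07]
```

Unscrew angle is about 137° (2.40 rad) and the cap centre about (0.600, 0.035). I descend and grip.

Call:
apply_moves(
  motion=[
    {"tx": 0.3, "ty": 0, "tz": 3, "turn": 0, "jaw": 1},
    {"tx": 0.3, "ty": 0, "tz": 6, "turn": 0, "jaw": 1},
    {"tx": 0.3, "ty": 0, "tz": 9, "turn": 0, "jaw": 1},
    {"tx": 0.3, "ty": 0.05, "tz": 11.5, "turn": 0, "jaw": 1},
    {"tx": 0.3, "ty": 0.05, "tz": 12.6, "turn": 0, "jaw": 1},
  ],
)

```text
time_s: 5.42
position: [0.5985, 0.0352, 0.1278]
tool_rot: [[-0.999, -0.052, 0.007], [-0.052, 0.999, -0.003], [-0.006, -0.004, -1.0]]
ft_force: [-0.3, 0.1, -0.0]
grip_width: 0.0857
```

Call:
apply_moves(
  motion=[
    {"tx": 0, "ty": 0, "tz": 0, "turn": 0, "jaw": -1},
    {"tx": 0, "ty": 0, "tz": 0, "turn": 0, "jaw": -1},
    {"tx": 0, "ty": 0, "tz": 0, "turn": 0, "jaw": -1},
    {"tx": 0, "ty": 0, "tz": 0, "turn": 0, "jaw": -1},
    {"tx": 0, "ty": 0, "tz": 0, "turn": 0, "jaw": -1},
  ],
  squeeze=50,
)

```text
time_s: 5.83
position: [0.5988, 0.0356, 0.1296]
tool_rot: [[-0.999, -0.052, 0.009], [-0.052, 0.999, -0.003], [-0.009, -0.003, -1.0]]
ft_force: [-1.9, 3.5, 4.8]
grip_width: 0.0388
```

```bash
cat > st.py <<'E'
from rig import telemetry
import numpy as np
s=telemetry.observe();R=np.array(s['tool_rot'])
print(s['time_s'],np.round(s['position'],4),'F',np.round(s['ft_force'],1),'M',np.round(s['wrist_torque'],2),'w',round(s['grip_width'],4),'yaw',round(np.degrees(np.arctan2(R[1,0],R[0,0]))%360,1),'q6',round(s['q'][5],1),'tilt',R[:,2].round(3),'j6',s['joint_efforts'][5])
E
python3 st.py
```

```text
5.8333 [0.5988 0.0356 0.1296] F [-1.9  3.5  4.8] M [0.46 0.25 0.05] w 0.0388 yaw 183.0 q6 -100.8 tilt [ 0.009 -0.003 -1.   ] j6 0.004481232608668506
```

Call:
apply_moves(
  motion=[
    {"tx": 0, "ty": 0, "tz": 0.01, "turn": 6, "jaw": -1},
    {"tx": 0, "ty": 0, "tz": 0.02, "turn": 12, "jaw": -1},
    {"tx": 0, "ty": 0, "tz": 0.03, "turn": 18, "jaw": -1},
    {"tx": 0, "ty": 0, "tz": 0.04, "turn": 24, "jaw": -1},
    {"tx": 0, "ty": 0, "tz": 0.05, "turn": 30, "jaw": -1},
  ],
)

```text
time_s: 6.25
position: [0.5991, 0.0369, 0.1295]
tool_rot: [[-0.889, 0.459, 0.01], [0.459, 0.889, -0.001], [-0.01, 0.004, -1.0]]
ft_force: [2.6, 7.6, -5.2]
grip_width: 0.0385
```

```bash
python3 st.py
python3 - <<'E'
from rig import *
import cv2
im,d=get_image("wrist");cv2.imwrite('pics/w2.png',cv2.cvtColor(im,cv2.COLOR_RGB2BGR))
E
```

```text
6.25 [0.5991 0.0369 0.1295] F [ 2.6  7.6 -5.2] M [ 1.18 -0.36  0.12] w 0.0385 yaw 152.7 q6 -70.5 tilt [ 0.01  -0.001 -1.   ] j6 -1.5463567525148392
```

View pics/w2.png

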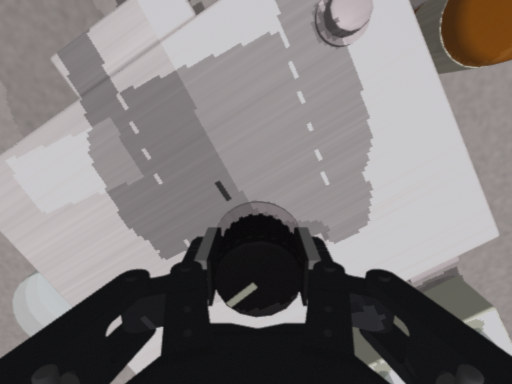

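The cap is between the pads and the pointer is visible, from (258,287) to (228,302). I check by ray whether the cap turned with the tool, and where its axis lies.

```bash
cat > ptr.py <<'E'
from h import *
from rig import *
import sys
h=float(sys.argv[1]) if len(sys.argv)>1 else .145
s=telemetry.observe();p=camera_params("wrist");im,d=get_image("wrist")
R,_=cv2.Rodrigues(p['rvec']);C=-R.T@p['tvec'];w=cloud(d,p)
def ray(u,v):
    r=R.T@np.stack([(u-p['cx'])/p['fx'],(v-p['cy'])/p['fy'],np.ones_like(u)]);return (C[:,None]+r*(h-C[2])/r[2]).T
yy,xx=np.indices(d.shape)
ctr=ray(np.array([0.]),np.array([0.]))
g=ray(xx.ravel().astype(float),yy.ravel().astype(float)).reshape(*d.shape,3)
ax=np.array([.6015,.0355])
b=(np.hypot(g[...,0]-ax[0],g[...,1]-ax[1])<.017)&(im.min(2)>75)&(w[...,2]>.138)
n,l,stt,_=cv2.connectedComponentsWithStats(b.astype(np.uint8));k=1+np.argmax(stt[1:,4]);P=g[l==k][:,:2]
print('n',len(P),stt[k])
vx,vy,x0,y0=cv2.fitLine(P.astype(np.float32),cv2.DIST_L2,0,.001,.001).ravel()
v=np.array([vx,vy]);v*=np.sign(v@(P.mean(0)-ax));t=(P-[x0,y0])@v
print('inner',(np.array([x0,y0])+v*t.min()).round(4),'outer',(np.array([x0,y0])+v*t.max()).round(4))
a=np.degrees(np.arctan2(-v[1],-v[0]));print('pointer ccw from chamber -x (yaw 3.5):',round(a-3.5,1),'tool yaw',np.degrees(np.arctan2(s['tool_rot'][1][0],s['tool_rot'][0][0]))%360)
q=w[(w[...,2]>.141)&(w[...,2]<.15)&(np.hypot(g[...,0]-.601,g[...,1]-.0355)<.028)&(im.max(2)<60)]
if len(q)>20:print('top pts',len(q),cv2.minEnclosingCircle(q[:,:2].astype(np.float32)),q[:,2].mean())
E
python3 ptr.py .1445
python3 - <<'E'
# same pointer line measurement on first wrist picture, for reference
E
```

```text
n 219 [229 283  28  23 219]
inner [0.6016 0.0332] outer [0.6051 0.019 ]
pointer ccw from chamber -x (yaw 3.5): 100.1 tool yaw 152.31596771457228
top pts 5554 ((0.5973700284957886, 0.03661760687828064), 0.023690039291977882) 0.1447103712514083
```

The cap turned with the tool, but the tool sits about 3 mm off the cap axis, which gives an 8 N side force. I re-centre and grip again.

Call:
apply_moves(
  motion=[
    {"tx": 0, "ty": 0, "tz": 0, "turn": 0, "jaw": 0.6},
    {"tx": 0, "ty": 0, "tz": 0, "turn": 0, "jaw": 0.6},
    {"tx": -0.3, "ty": 0.05, "tz": 0, "turn": 0, "jaw": 0.6},
    {"tx": -0.3, "ty": 0.05, "tz": 0, "turn": 0, "jaw": 0.6},
    {"tx": -0.3, "ty": 0.05, "tz": 0, "turn": 0, "jaw": 0.6},
  ],
)

```text
time_s: 6.77
position: [0.6022, 0.0357, 0.1298]
tool_rot: [[-0.889, 0.457, 0.011], [0.457, 0.889, -0.001], [-0.01, 0.004, -1.0]]
ft_force: [0.7, -0.5, -0.8]
grip_width: 0.0684
```

```bash
python3 st.py;python3 ptr.py .1445
```

```text
6.7667 [0.6022 0.0357 0.1298] F [ 0.7 -0.5 -0.8] M [0.03 0.01 0.  ] w 0.0684 yaw 152.8 q6 -70.6 tilt [ 0.011 -0.001 -1.   ] j6 -0.004307868657633662
n 209 [228 276  28  23 209]
inner [0.6016 0.0331] outer [0.6051 0.0191]
pointer ccw from chamber -x (yaw 3.5): 100.4 tool yaw 152.77385965019621
top pts 5253 ((0.5998010039329529, 0.03601452708244324), 0.020188916474580765) 0.14456281535714469
```

Call:
apply_moves(
  motion=[
    {"tx": 0, "ty": 0, "tz": 0, "turn": 0, "jaw": -1},
    {"tx": 0, "ty": 0, "tz": 0, "turn": 0, "jaw": -1},
    {"tx": 0, "ty": 0, "tz": 0, "turn": 0, "jaw": -1},
    {"tx": 0, "ty": 0, "tz": 0, "turn": 0, "jaw": -1},
    {"tx": 0, "ty": 0, "tz": 0, "turn": 0, "jaw": -1},
  ],
  squeeze=50,
)

```text
time_s: 7.23
position: [0.602, 0.0357, 0.1298]
tool_rot: [[-0.889, 0.457, 0.011], [0.457, 0.889, -0.001], [-0.01, 0.004, -1.0]]
ft_force: [-0.6, -1.1, 1.6]
grip_width: 0.0385
```

```bash
python3 st.py
```

```text
7.2333 [0.602  0.0357 0.1298] F [-0.6 -1.1  1.6] M [-0.06  0.15  0.  ] w 0.0385 yaw 152.8 q6 -70.6 tilt [ 0.011 -0.001 -1.   ] j6 -0.003127823074464686
```

Now I screw it down in two calls, following the cap's descent.

Call:
apply_moves(
  motion=[
    {"tx": 0, "ty": 0, "tz": 0.01, "turn": 6, "jaw": -1},
    {"tx": 0, "ty": 0, "tz": 0.02, "turn": 12, "jaw": -1},
    {"tx": 0, "ty": 0, "tz": 0.03, "turn": 18, "jaw": -1},
    {"tx": 0, "ty": 0, "tz": 0.04, "turn": 24, "jaw": -1},
    {"tx": 0, "ty": 0, "tz": 0.05, "turn": 30, "jaw": -1},
  ],
)

```text
time_s: 7.65
position: [0.6019, 0.0355, 0.1294]
tool_rot: [[-0.537, 0.843, 0.01], [0.843, 0.537, -0.001], [-0.007, 0.008, -1.0]]
ft_force: [-1.4, -1.1, 1.7]
grip_width: 0.0388
```

```bash
python3 st.py
```

```text
7.65 [0.6019 0.0355 0.1294] F [-1.4 -1.1  1.7] M [-0.26  0.24  0.07] w 0.0388 yaw 122.5 q6 -40.4 tilt [ 0.01  -0.001 -1.   ] j6 -1.574380025267601
```

Call:
apply_moves(
  motion=[
    {"tx": 0, "ty": 0, "tz": 0.01, "turn": 6, "jaw": -1},
    {"tx": 0, "ty": 0, "tz": 0.02, "turn": 12, "jaw": -1},
    {"tx": 0, "ty": 0, "tz": 0.03, "turn": 18, "jaw": -1},
    {"tx": 0, "ty": 0, "tz": 0.04, "turn": 24, "jaw": -1},
    {"tx": 0, "ty": 0, "tz": 0.05, "turn": 30, "jaw": -1},
  ],
)

```text
time_s: 8.07
position: [0.6017, 0.0354, 0.1288]
tool_rot: [[-0.039, 0.999, 0.01], [0.999, 0.039, -0.002], [-0.002, 0.01, -1.0]]
ft_force: [-2.0, -1.6, 0.7]
grip_width: 0.0385
```

```bash
python3 st.py; python3 ptr.py .1435
```

```text
8.0667 [0.6017 0.0354 0.1288] F [-2.  -1.6  0.7] M [-0.2   0.34  0.11] w 0.0385 yaw 92.2 q6 -10.1 tilt [ 0.01  -0.002 -1.   ] j6 -1.5744822844862938
n 201 [229 276  28  22 201]
inner [0.5992 0.0336] outer [0.5891 0.024 ]
pointer ccw from chamber -x (yaw 3.5): 40.0 tool yaw 92.21353550970508
top pts 5703 ((0.6030734181404114, 0.03565995395183563), 0.026165349408984184) 0.14377587500417652
```

It follows with no slip (pointer down 60°, tool down 60°, about 0.1 N·m), and about 40° remains.

Call:
apply_moves(
  motion=[
    {"tx": 0, "ty": 0, "tz": 0.01, "turn": 6, "jaw": -1},
    {"tx": 0, "ty": 0, "tz": 0.02, "turn": 12, "jaw": -1},
    {"tx": 0, "ty": 0, "tz": 0.03, "turn": 18, "jaw": -1},
    {"tx": 0, "ty": 0, "tz": 0.04, "turn": 24, "jaw": -1},
    {"tx": 0, "ty": 0, "tz": 0.05, "turn": 30, "jaw": -1},
  ],
)

```text
time_s: 8.53
position: [0.6015, 0.0355, 0.1283]
tool_rot: [[0.474, 0.881, 0.009], [0.881, -0.474, -0.002], [0.003, 0.009, -1.0]]
ft_force: [-1.9, 0.6, 2.6]
grip_width: 0.0389
```

```bash
python3 st.py
```

```text
8.5333 [0.6015 0.0355 0.1283] F [-1.9  0.6  2.6] M [-0.12  0.43  0.08] w 0.0389 yaw 61.7 q6 20.4 tilt [ 0.009 -0.002 -1.   ] j6 -1.5752940997481346
```

Call:
apply_moves(
  motion=[
    {"tx": 0, "ty": 0, "tz": 0, "turn": 2, "jaw": -1},
    {"tx": 0, "ty": 0, "tz": 0.01, "turn": 4, "jaw": -1},
    {"tx": 0, "ty": 0, "tz": 0.01, "turn": 6, "jaw": -1},
  ],
)

```text
time_s: 8.78
position: [0.6014, 0.0355, 0.1282]
tool_rot: [[0.562, 0.827, 0.009], [0.827, -0.562, -0.002], [0.003, 0.008, -1.0]]
ft_force: [0.4, 0.4, 1.0]
grip_width: 0.0387
```

```bash
python3 st.py
```

```text
8.7833 [0.6014 0.0355 0.1282] F [0.4 0.4 1. ] M [-0.11  0.21  0.04] w 0.0387 yaw 55.8 q6 26.4 tilt [ 0.009 -0.002 -1.   ] j6 -0.4548716079443693
```

Call:
apply_moves(
  motion=[
    {"tx": 0, "ty": 0, "tz": 0, "turn": 2, "jaw": -1},
    {"tx": 0, "ty": 0, "tz": 0.01, "turn": 4, "jaw": -1},
  ],
)

```text
time_s: 8.95
position: [0.6014, 0.0355, 0.1282]
tool_rot: [[0.618, 0.787, 0.009], [0.787, -0.618, -0.002], [0.004, 0.008, -1.0]]
ft_force: [-0.8, 0.0, 1.6]
grip_width: 0.0388
```

```bash
python3 st.py;python3 ptr.py .1435
```

```text
8.95 [0.6014 0.0355 0.1282] F [-0.8  0.   1.6] M [-0.1   0.29  0.34] w 0.0388 yaw 51.9 q6 30.3 tilt [ 0.009 -0.002 -1.   ] j6 -0.29288286343216896
n 194 [229 275  28  23 194]
inner [0.5986 0.0353] outer [0.5848 0.0345]
pointer ccw from chamber -x (yaw 3.5): -0.1 tool yaw 51.86572053538409
top pts 5865 ((0.6033903360366821, 0.03878915309906006), 0.02668335847556591) 0.14331839924076428
```

Call:
apply_moves(
  motion=[
    {"tx": 0, "ty": 0, "tz": 0, "turn": 1.5, "jaw": -1},
    {"tx": 0, "ty": 0, "tz": 0, "turn": 3, "jaw": -1},
  ],
)

```text
time_s: 9.17
position: [0.6014, 0.0355, 0.1282]
tool_rot: [[0.656, 0.754, 0.009], [0.754, -0.656, -0.003], [0.004, 0.008, -1.0]]
ft_force: [0.1, -0.2, 2.0]
grip_width: 0.039
```

```bash
python3 st.py;python3 ptr.py .1435
```

```text
9.1667 [0.6014 0.0355 0.1282] F [ 0.1 -0.2  2. ] M [-0.16  0.16  1.35] w 0.039 yaw 49.0 q6 33.2 tilt [ 0.009 -0.003 -1.   ] j6 0.9143242612481117
n 192 [230 276  27  23 192]
inner [0.5986 0.0353] outer [0.5847 0.0348]
pointer ccw from chamber -x (yaw 3.5): -1.1 tool yaw 48.97687813085508
top pts 5848 ((0.6025171279907227, 0.03406273573637009), 0.025928117334842682) 0.14332305411082794
```

It has bottomed out: torque rose to 1.35 N·m with the pointer at about 0°. I back off and follow the rise.

Call:
apply_moves(
  motion=[
    {"tx": 0, "ty": 0, "tz": -0.01, "turn": -6, "jaw": -1},
    {"tx": 0, "ty": 0, "tz": -0.02, "turn": -12, "jaw": -1},
    {"tx": 0, "ty": 0, "tz": -0.03, "turn": -18, "jaw": -1},
    {"tx": 0, "ty": 0, "tz": -0.04, "turn": -24, "jaw": -1},
    {"tx": 0, "ty": 0, "tz": -0.05, "turn": -30, "jaw": -1},
  ],
)

```text
time_s: 9.63
position: [0.6015, 0.0355, 0.1286]
tool_rot: [[0.185, 0.983, 0.009], [0.983, -0.185, -0.003], [-0.001, 0.009, -1.0]]
ft_force: [0.9, 0.1, -0.3]
grip_width: 0.0389
```

Call:
apply_moves(
  motion=[
    {"tx": 0, "ty": 0, "tz": -0.01, "turn": -6, "jaw": -1},
    {"tx": 0, "ty": 0, "tz": -0.02, "turn": -12, "jaw": -1},
    {"tx": 0, "ty": 0, "tz": -0.03, "turn": -18, "jaw": -1},
    {"tx": 0, "ty": 0, "tz": -0.04, "turn": -24, "jaw": -1},
    {"tx": 0, "ty": 0, "tz": -0.05, "turn": -30, "jaw": -1},
  ],
)

```text
time_s: 10.05
position: [0.6018, 0.0355, 0.1291]
tool_rot: [[-0.338, 0.941, 0.01], [0.941, 0.338, -0.003], [-0.006, 0.008, -1.0]]
ft_force: [1.0, -0.1, 1.4]
grip_width: 0.0387
```

Call:
apply_moves(
  motion=[
    {"tx": 0, "ty": 0, "tz": -0.01, "turn": -6, "jaw": -1},
    {"tx": 0, "ty": 0, "tz": -0.02, "turn": -12, "jaw": -1},
    {"tx": 0, "ty": 0, "tz": -0.03, "turn": -18, "jaw": -1},
    {"tx": 0, "ty": 0, "tz": -0.04, "turn": -24, "jaw": -1},
    {"tx": 0, "ty": 0, "tz": -0.04, "turn": -26, "jaw": -1},
  ],
)

```text
time_s: 10.47
position: [0.602, 0.0356, 0.1296]
tool_rot: [[-0.722, 0.692, 0.01], [0.692, 0.722, -0.002], [-0.009, 0.006, -1.0]]
ft_force: [-0.3, -0.3, 0.7]
grip_width: 0.0393
```

```bash
python3 st.py;python3 ptr.py .1445
```

```text
10.4667 [0.602  0.0356 0.1296] F [-0.3 -0.3  0.7] M [ 0.06 -0.06 -0.11] w 0.0393 yaw 136.2 q6 -54.0 tilt [ 0.01  -0.002 -1.   ] j6 -0.4457997903227806
n 224 [228 276  29  23 224]
inner [0.6007 0.0334] outer [0.5999 0.0187]
pointer ccw from chamber -x (yaw 3.5): 83.3 tool yaw 136.1874739575708
top pts 5574 ((0.600098192691803, 0.03916429728269577), 0.024989673867821693) 0.1442849785347568
```

Call:
apply_moves(
  motion=[
    {"tx": 0, "ty": 0, "tz": -0.01, "turn": -3, "jaw": -1},
    {"tx": 0, "ty": 0, "tz": -0.01, "turn": -6, "jaw": -1},
    {"tx": 0, "ty": 0, "tz": -0.01, "turn": -6, "jaw": -1},
    {"tx": 0, "ty": 0, "tz": -0.01, "turn": -6, "jaw": -1},
  ],
)

```text
time_s: 10.85
position: [0.602, 0.0356, 0.1297]
tool_rot: [[-0.789, 0.615, 0.01], [0.615, 0.789, -0.002], [-0.01, 0.005, -1.0]]
ft_force: [-0.2, -0.1, 0.1]
grip_width: 0.0387
```

```bash
python3 st.py;python3 ptr.py .1445
python3 - <<'E'
from rig import *
from h import *
p=camera_params("side");i2,d2=get_image("side");w=cloud(d2,p)
m=(w[...,0]>.47)&(w[...,0]<.70)&(w[...,1]>-.13)&(w[...,1]<.17)&(w[...,2]>.1)&(w[...,2]<.12)
q=w[m];print('side lid',len(q),np.linalg.lstsq(np.c_[q[:,:2],np.ones(len(q))],q[:,2],rcond=None)[0],np.median(q[:,2]))
cv2.imwrite('pics/s3.png',cv2.cvtColor(i2,cv2.COLOR_RGB2BGR))
E
```

```text
10.85 [0.602  0.0356 0.1297] F [-0.2 -0.1  0.1] M [0.02 0.04 0.09] w 0.0387 yaw 142.1 q6 -59.9 tilt [ 0.01  -0.002 -1.   ] j6 -0.10286156320944428
n 223 [228 276  29  23 223]
inner [0.601  0.0334] outer [0.6018 0.0187]
pointer ccw from chamber -x (yaw 3.5): 89.6 tool yaw 142.06538607892315
top pts 5581 ((0.6012428998947144, 0.03792639449238777), 0.02564859762787819) 0.14438805102827396
side lid 3394 [ 0.00176946 -0.00497981  0.10859307] 0.1093486154363458
```

View pics/s3.png

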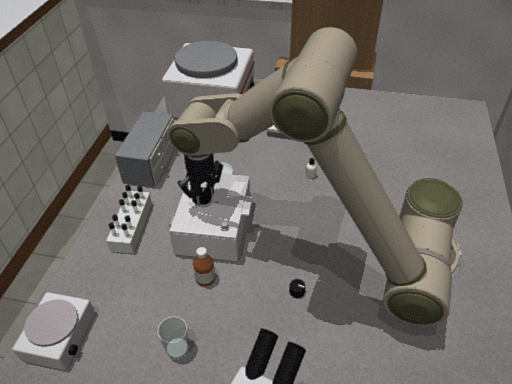

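The pointer has gone from −0.1…−1.1° at the stop to 89.6°, so the cap is backed off 90°. The side view shows the lid flat and shut with the gripper on the cap (200,190). The amber bottle (204,266), beaker (174,337), spare cap (298,288) and dropper (311,168) are where they were. I hand in.

```bash
python3 -c "
from rig import close_job
print(close_job())"
```

```text
the job is handed in; nothing more can be done
None
```

The lid is shut and the vent cap is backed off a quarter turn from its hard stop. The gripper is still holding it, and I handed the job in at about 11 s on the robot's clock (limit 67 s).

- **Lid:** I swept it shut with closed fingers. It stopped hard at z = 0.1254 m (0.1255 m expected) with about 19 N. The last side depth check showed it flat at z ≈ 0.109 m (0.1085 m expected).
- **Vent cap:** I turned it clockwise until the torque rose from about 0.1 to 1.35 N·m with the pointer at about 0°. I then backed it off until the pointer read 89.6°. The stop itself read between −0.1° and −1.1°, so the setting is a quarter turn to within about 1°.
- **Re-grip:** My first grip was about 3 mm off the cap axis, so I let go once early in the screwing, re-centred and gripped again.
- **Last checks:** The outside force on the tool was about 0.3 N, and the jaws were 38.7 mm apart on the 40 mm cap, at 50 N grip. The bottle, beaker, spare cap and dropper stood where they began in the last side picture. The dishes and slide box were mostly hidden by the arm there, so I could not confirm those two.
- **Disagreements:** The cap centre measured 0.599–0.601 m in x, against 0.603 m from the chamber's pose. The cap's starting angle came out between 127° and 137° depending on the method. Neither mattered once I had the hard stop as the reference.

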